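# Close the guarded lever press on the round blank

## Robot

A 6-joint arm with a two-finger parallel gripper is mounted at the origin on the work surface. World frame = base frame: x ahead of the robot, y to its left, z up, the work surface at z = 0. Lengths are in mm, angles in rad, forces in N, time in s.
With the tool pointing down it reaches from about 250 to 775 mm from the base axis. Payload 8.9 kg.
Tool frame: the origin (TCP) lies midway between the tips of the shut fingers; the grasp point (between the pads) lies 19 mm behind it (robot.hold_point_z is the distance from the TCP to the grasp point, in mm); z points along the fingers, y is the line along which they close (so a half turn about z gives the same grasp; the last joint's range is limited). The gripper opens to 85 mm and grips with 20 to 120 N. Pads are 22 mm wide; open, the fingers measure 114 mm over their backs; the gripper's body (76 mm by 85 mm) begins 54 mm behind the grasp point. The pads swing forward as they close: fully open they stand 13 mm farther back than shut.
Start: joints at [-1.282, 0.291, -0.153, 1.127, 0, 1.431], TCP at [217.808, -477.685, 231.305] pointing down, gripper open.
Joint ranges: [-2.52, 2.52], [-0.91, 1.74], [-1.3, 1.37], [-1.96, 2.02], [-1.52, 1.47], [-3.14, 3.14]. Speed limits (rad/s): [2.22, 2.22, 2.79, 3.14, 3.14, 3.14].

## Interface

Orientations are given as a 3x3 rotation matrix whose columns are the frame's x, y, z axes.
In Python, from rig import robot gives the robot as it stands.
- The arm moves only by the tool move_arm, never from a script. Its argument "moves" is a list of rows, each a list of 7 numbers: the shift along the tool's x, y, z normalised to -1 to 1, where 1 is 0.2 m, then the turn, a rotation vector about the tool's x, y, z normalised to -1 to 1, where 1 is 120 degrees, then the opening, from 0 (shut) to 1 (fully open). A call has 1 to 12 rows; each row is the pose to reach, as a shift and turn from the pose commanded when the call began, along the tool's axes at that moment; what a row does not reach only later rows make up. A row lasts 1/8 s, in which the tool goes at most 62.5 mm and 10.7 degrees, less where a joint would pass 70% of its speed; a pose out of reach is approached as far as the arm can. A call with a number of a shift or a turn outside -1 to 1 is refused whole. A call with a gripper value outside its range is refused whole. The fingers move at their own pace and stop on an object; "grip_force" is the grip in N (left out, the last holds). Time passes only in rows, so rows that repeat a pose let the fingers close. It gives the time, the measured TCP pose, the force, the opening and the grip force at its end, in the units of the state.
- robot.state(): the state, without advancing time (a new reading comes with each control period).
- robot.get_image(name): name is "side" or "top"; returns the picture (420x560x3 uint8, red, green, blue); there is no depth.
- robot.calibration(name): a dict with "fx", "fy", "cx", "cy" (pixels), "camera_from_world" (4x4, takes a point from world to camera coordinates). Camera axes: x right, y down, z forward; pixel columns grow to the right and rows downward; lengths in mm; the calibration is good to about 2 mm. A picture is of the moment at which its call begins. calibration takes no time and is no camera call.
- robot.sign_off(): hands the job in; it is judged then, once.
The state is a dict: "t": time; "qpos": joint angles; "qd": joint speeds; "effort": joint torques, N m; "tcp_pos": TCP position; "tool_rot": TCP orientation; "ft_force": force on the tool from outside, world axes, zero at the start; "torque": the same for the moment, N m; "gripper_width": finger opening in mm; "gripper_force": force on a finger pad.
Only numpy, scipy, OpenCV 4.12 (cv2) and the standard library are available. Lean on these libraries where they do the work, as an engineer would, in place of code of your own. Each camera call takes 0.05 s, during which the arm holds its last target. There are 200 camera calls.

## Task

Lay the solid round brass blank flat in the round nest on the press's anvil and let go of it. Then flip the safety catch fully over to the outside, and only after that pull the press's bail handle forward and down until its foot bears firmly on the blank. Finish while still holding the handle down like that; leave the other blanks and the things on the bench where they are.

Things in the scene. Friction and masses are not known exactly. Their poses are not given: they have to be found in the camera images.
- round_blank: The blank to be pressed: solid brass disc, 36 mm diameter, 12 mm thick, about 0.1 kg, no hole, lying flat on the bench to the left of the press; it may lie in any of three places with the other two blanks. Origin: centre of its underside, z up.
- square_blank: Not to be used: square brass plate 34 x 34 x 12 mm, origin at the centre of its underside.
- ring_blank: Not to be used: brass ring of 36 mm outer and 18 mm inner diameter, 12 mm thick, origin at the centre of its underside.
- press: Bolted-down bench press, origin at its centre at bench height. Frame: x to its back (away from the robot at yaw 0), y to its left, z up. Base plate 20 mm high, x -100..100, y -150..80 mm. 14 mm cheeks at x 40..80, y +-40, 100 mm high. Anvil 68 mm across, top 40 mm up, at x -30, y 0. Catch post 16 mm, x 32..46, y -122, 117 mm high.
- nest (a point): Centre of the nest's floor on the anvil, 40 mm above the bench, axes as the press: a round pocket of 42 mm inner diameter with a rim 3 mm high and 5 mm wide (the disc has 3 mm of play all round and stands 9 mm proud of the rim). It is open from above: with the lever up, the lever's nearest part is about 80 mm behind it (+x).
- lever_pivot (a point): Lever's hinge axis, 85 mm above the bench, midway between the arms; the hinge runs along the press's y. Axes as the press frame.
- lever_bar (a point): Middle of the handle's grip bar: dark round steel bar, 16 mm diameter, 150 mm long along the press's y, 170 mm from the lever's pivot, on two 14 mm square arms (106 mm clear between them). Pinch it from above between the arms, one finger in front and one behind; it turns in the grip as it swings. About 247 mm above the bench when up, 85 mm when pressed.
- lever_foot (a point): Centre of the flat end of the round steel foot, 26 mm diameter, which sticks out 33 mm from a cross-piece 90 mm from the pivot, between the arms; it comes down flat on the blank. Pressing takes 3 to 5 N at the bar against the return spring; each further newton there adds about 2 N on the blank. Firmly: over 3 N on the blank.
- press_lever (a joint): Lever angle, rad. 0 = up, leaning 0.3 back from upright; grows as the bar is pulled forward (press -x) and down; 1.87 = arms level, foot flat on the blank in the nest (stop at 2.02 without blank). Return spring 0.35 Nm/rad x (angle + 0.8), lever 0.35 kg: let go, it springs up. With the catch shut, a dog in front of the right arm stops it at about 0.15.
- catch_pivot (a point): Safety catch's hinge axis (along the press's x), 122 mm above the bench, at the right of the press (x 20, y -122 mm), below the middle of the tab.
- catch_tip (a point): Middle of the upper end of the catch's tab: a flat steel tab, 22 mm wide along the press's x, 8 mm thick, reaching 70 mm out from the catch's hinge. At joint value 0 it leans 0.1 rad inward (to the press's left, +y) from upright.
- press_catch (a joint): Catch angle, rad. 0 to 0.2 = shut; grows as the tab is pushed outward to the press's right (-y), to the stop at 1.3 = fully over. Above 0.9 its dog, an 80 mm bar 34 mm behind the tab across the front of the lever's right arm, has swung up clear of the lever. Stiff hinge (0.08 Nm, about 1.5 N at the tip): it stays where it is left.
- hammer: Small hammer, about 240 mm, lying at the right; leave alone. Origin on its underside.
- jar: Small glass jar, 60 mm diameter, 75 mm high, back left; leave alone. Origin under its centre.
- mandrel: Steel ring mandrel, a slim cone 132 mm high on a 56 mm foot, back left; leave alone. Origin under its centre.
- dish: White dish, 90 mm diameter, 30 mm high, right; leave alone. Origin under its centre.
There are look-alikes about, which are no part of the job. Leave any green or turquoise look-alike of the round_blank alone.

How it is judged:
By the outcome, as a careful person would: the job done as asked, in the order asked, and still so for the second after the job is handed in, while the arm keeps its last pose, push and grip.
It also fails if it takes over 67 s, if anything falls off the work surface, if the arm or the gripper's body presses on something with over 40 N, if the wrist force passes 120 N, or if a joint passes its speed limit or range.

## Working session

There is one attempt and no reset: what is moved stays moved. The work goes in short steps, Python scripts to look and compute and a tool call to move; the robot and the scene stay as the last step left them, time stands still between calls to the robot, and variables do not carry over. Pictures are saved under pics/ and viewed, at most 10 in all, crops included, and the job is handed in when it is done.

Besides the shell and the picture viewer there is one more tool, called as name(argument=value, ...), one argument or row to a line, values as JSON. move_arm: Moves the arm, as the interface text tells. Its arguments: {"type":"object","properties":{"moves":{"type":"array","items":{"type":"array","items":{"type":"number","minimum":-1,"maximum":1}}},"grip_force":{"type":"number"}},"required":["moves"]}

```bash
mkdir -p pics; ls
python3 - <<'E'
from rig import robot
import cv2, numpy as np
for n in("side","top"):
    im=robot.get_image(n); cv2.imwrite(f"pics/{n}0.png",im[:,:,::-1])
    c=robot.calibration(n); M=np.array(c["camera_from_world"]); print(n,c["fx"],c["fy"],c["cx"],c["cy"],(-M[:3,:3].T@M[:3,3]).round(),M[2,:3].round(2))
s=robot.state(); print(s["t"],s["tcp_pos"],np.array(s["tool_rot"]).round(3).tolist(),robot.hold_point_z)
E
```

```text
pics
side 481.1701719296525 481.1701719296525 293.6818834955468 210.1624738331838 [ 489.  743. 1062.] [ 0.07 -0.65 -0.75]
top 545.1797585551489 545.1797585551489 287.4912717768874 217.5636561828442 [ 465.  -18. 1501.] [ 0.09 -0.01 -1.  ]
0.1 [ 217.68983521 -477.33354886  230.8141956 ] [[0.91, 0.415, -0.0], [0.415, -0.91, 0.001], [0.0, -0.001, -1.0]] 18.700000000000003
```

View pics/side0.png

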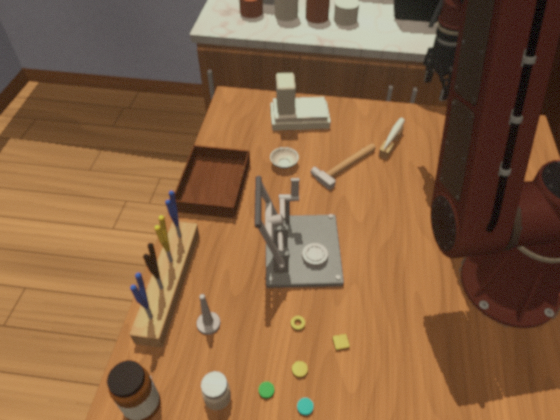

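View pics/top0.png

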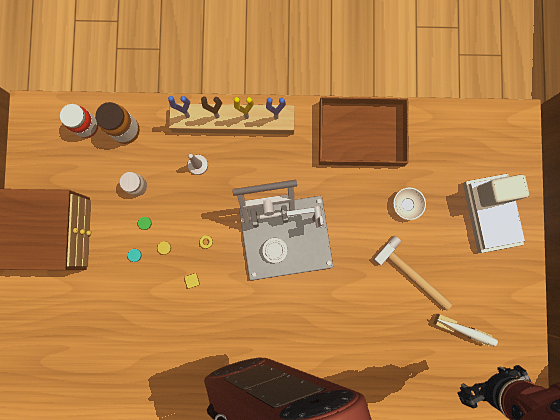

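Candidates: yellow solid disc at side (300,369) / top (164,248); ring at top (206,242), square at top (192,281); green at (144,223) and turquoise at (134,255) are look-alikes. The solid round yellow one fits; I'll confirm it in an enlarged crop and view the press enlarged too.

```bash
cat > h.py <<'E'
import numpy as np, cv2
from rig import robot
def ray(n,px):
    c=robot.calibration(n); M=np.array(c["camera_from_world"]); R=M[:3,:3]
    d=R.T@np.array([(px[0]-c["cx"])/c["fx"],(px[1]-c["cy"])/c["fy"],1]); return -R.T@M[:3,3], d/np.linalg.norm(d)
def plane(n,px,z):
    o,d=ray(n,px); return o+d*(z-o[2])/d[2]
def tri(ps,pt):
    (a,d),(b,e)=ray("side",ps),ray("top",pt)
    k=np.linalg.lstsq(np.c_[d,-e],b-a,rcond=None)[0]; p,q=a+k[0]*d,b+k[1]*e
    return (p+q)/2, np.linalg.norm(p-q)
def proj(n,p):
    c=robot.calibration(n); v=np.array(c["camera_from_world"])@np.r_[p,1]
    return np.array([c["cx"]+c["fx"]*v[0]/v[2],c["cy"]+c["fy"]*v[1]/v[2]])
E
python3 - <<'E'
from h import *
S=cv2.imread("pics/side0.png");T=cv2.imread("pics/top0.png")
z=lambda im,x,y,w,h,k:cv2.resize(im[y:y+h,x:x+w],None,fx=k,fy=k,interpolation=cv2.INTER_CUBIC)
a=z(S,245,170,110,250,2.4);b=z(T,115,170,220,120,2.4)
a=z(S,245,170,110,125,4);b=z(S,250,310,110,110,2.5)
c=z(T,115,215,110,75,2.5)
d=z(T,225,170,110,115,4)
W=np.zeros((600,800,3),np.uint8)
k=z(S,245,170,110,125,3.6)
W[:k.shape[0],:k.shape[1]]=k
k=z(T,225,170,110,115,3.6); W[:k.shape[0],400:400+k.shape[1]]=k
k=z(S,250,315,100,75*1,1.9); W[452:452+k.shape[0],:k.shape[1]]=k
k=z(T,115,215,110,75,1.9); W[452:452+k.shape[0],400:400+k.shape[1]]=k
cv2.imwrite("pics/crop.png",W)
for n,im in(("side",S),("top",T)):
    hsv=cv2.cvtColor(im,cv2.COLOR_BGR2HSV); m=cv2.inRange(hsv,(22,130,120),(35,255,255))
    N,l,st,ce=cv2.connectedComponentsWithStats(m)
    for i in range(1,N):
        if st[i,4]>40: print(n,ce[i].round(1),st[i])
E
```

```text
side [297.6 322.5] [291 316  14  14 109]
side [341.  341.5] [333 335  16  14 147]
side [300.3 369.2] [292 361  15  16  89]
top [205.7 241.4] [200 235  13  13  91]
top [163.8 247.4] [158 242  13  12 127]
top [191.4 280.3] [185 273  14  15 143]
```

View pics/crop.png

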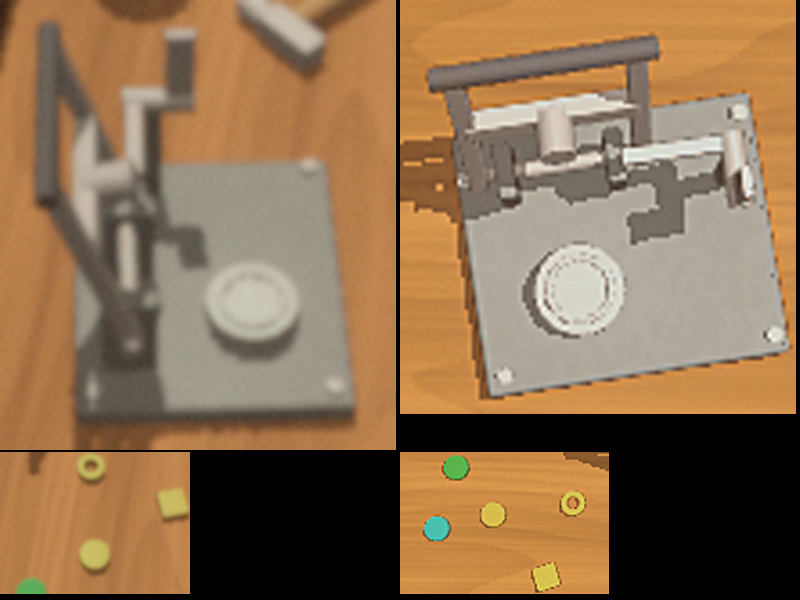

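Run:
```python
from h import *
np.set_printoptions(suppress=True,precision=1)
s=lambda X,Y:((X+.5)/3.6-.5+245,(Y+.5)/3.6-.5+170)
t=lambda X,Y:((X-400+.5)/3.6-.5+225,(Y+.5)/3.6-.5+170)
S=cv2.imread("pics/side0.png");T=cv2.imread("pics/top0.png")
# blanks: hull centroid of saturated yellow-ish
def cen(im,c):
    h=cv2.cvtColor(im,cv2.COLOR_BGR2HSV); m=cv2.inRange(h,(20,120,80),(36,255,255)); x,y=c
    w=np.zeros_like(m); w[y-11:y+12,x-11:x+12]=m[y-11:y+12,x-11:x+12]
    k=max(cv2.findContours(w,0,1)[0],key=cv2.contourArea); e=cv2.minEnclosingCircle(k); M=cv2.moments(cv2.convexHull(k)); return np.array([M['m10'],M['m01']])/M['m00'],e[1]
for nm,a,b in(("ring",(298,323),(206,242)),("round",(300,369),(164,248)),("square",(341,342),(192,281))):
    p,ra=cen(S,a);q,rb=cen(T,b); print(nm,p,ra,q,rb,*tri(p,q),plane("top",q,12),plane("side",p,12))
print("nest",*tri(s(252,300),t(580,288)),plane("top",t(580,288),43),plane("side",s(252,300),43))
FL,FR,BR=[plane("top",t(*c),20) for c in((488,397),(788,350),(748,95))]
print("plate",FL,FR,BR,np.linalg.norm(FL-FR),np.linalg.norm(BR-FR))
u=(FL-FR)[:2];v=(BR-FR)[:2];print("yaw",np.degrees([np.arctan2(-u[0],u[1]),np.arctan2(v[1],v[0])]))
print("plate tri FR", *tri(s(325,163),t(748,95)), "FL",*tri(s(353,410),t(488,397)))
L=tri(s(46,200),t(430,78));R=tri(s(48,26),t(658,46));print("bar",L,R,np.linalg.norm(L[0]-R[0]),(L[0]+R[0])/2)
for yaw in(np.radians(9),):
    c,sn=np.cos(yaw),np.sin(yaw); Q=np.array([[c,-sn,0],[sn,c,0],[0,0,1]])
    nest=plane("top",t(580,288),43); O=nest-Q@[-30,0,43]
    print("O",O,"by corner",FR-Q@[-100,-150,20],BR-Q@[100,-150,20],FL-Q@[-100,80,20])
    for nm,a in((0,0.),(0.1,.1)):
        tip=O+Q@[20,-122+70*np.sin(.1-a),122+70*np.cos(.1-a)]
        print("tip",tip,*[(proj("side",tip)-[245,170]+.5)*3.6,(proj("top",tip)-[225,170]+.5)*3.6+[400,0]])
```

```text
ring [297.3 322.3] 7.3862762451171875 [205.8 241.2] 6.427130222320557 [531.4 187.1   8.1] 0.22697247483478167 [531.3 186.6  12. ] [531.1 189.2  12. ]
round [299.5 368.5] 8.276573181152344 [163.8 247.3] 6.566090106964111 [512.9 300.8   8.8] 0.9012321945402288 [513.2 300.1  12. ] [512.4 302.1  12. ]
square [340.7 341.4] 9.300638198852539 [191.5 280.3] 7.826338291168213 [424.6 222.8   9. ] 0.5433212492486289 [425.  222.3  12. ] [424.5 224.3  12. ]
nest [509.6  -1.8  38. ] 0.38994487664250177 [509.7  -1.9  43. ] [509.3   1.9  43. ]
plate [427.9  66.2  20. ] [ 465.7 -158.8   20. ] [ 658.7 -127.4   20. ] 228.0637202005601 195.4767763370512
yaw [9.5 9.2]
plate tri FR [ 556.  -102.2  114.7] 182.2917382788769 FL [428.6  66.4  14.2] 1.7126991364114574
bar (array([636.5,  94.2, 247.8]), np.float64(1.035259033862965)) (array([660.3, -52.2, 247.6]), np.float64(0.814997035378549)) 148.34528844316156 [648.4  21.  247.7]
O [539.3   2.8   0. ] by corner [541.   5.   0.] [536.4   5.1   0. ] [539.2   2.8   0. ]
tip [ 577.  -107.6  191.7] [182.8  39.7] [737.4 183. ]
tip [ 578.1 -114.5  192. ] [182.5  32.3] [747.8 181.4]
```

The crop confirms it: solid yellow disc at top (164,247) / side (300,368.5), at world (513,301), with the ring and square clearly distinct. The press sits at (539.5,3) with yaw 9.3°, nest at (510,-2), bar mid at (648,21,248), all consistent with the given sizes.

```bash
cat >> h.py <<'E'
def go(*targets):
    "print the normalised tool shift (from current measured pose) to world targets, and turn needed to press-aligned yaw"
    s=robot.state(); R=np.array(s["tool_rot"]); p=np.array(s["tcp_pos"])
    for t in targets: print(t,(R.T@(np.array(t)-p)/200).round(3))
    y=np.radians(9.3); D=np.array([[-np.sin(y),np.cos(y),0],[np.cos(y),np.sin(y),0],[0,0,-1]]).T
    print("turn",(cv2.Rodrigues(R.T@D)[0].ravel()/np.radians(120)).round(4),"t",s["t"])
E
python3 -c "
from h import *
go((350,-300,230))"
```

```text
(350, -300, 230) [ 0.97  -0.532  0.005]
turn [-4.000e-04 -4.000e-04 -6.233e-01] t 0.1
```

move_arm(
  moves=[
    [0.97,-0.53,0,0,0,-0.623,0.75],
    [0.97,-0.53,0,0,0,-0.623,0.75],
    [0.97,-0.53,0,0,0,-0.623,0.75],
    [0.97,-0.53,0,0,0,-0.623,0.75],
    [0.97,-0.53,0,0,0,-0.623,0.75],
    [0.97,-0.53,0,0,0,-0.623,0.75],
    [0.97,-0.53,0,0,0,-0.623,0.75],
    [0.97,-0.53,0,0,0,-0.623,0.75],
    [0.97,-0.53,0,0,0,-0.623,0.75],
  ],
)

```text
t: 1.23
tcp_pos: [350.3, -300.7, 231.2]
tool_rot: [[-0.157, 0.988, -0.0], [0.988, 0.157, 0.0], [0.0, -0.0, -1.0]]
ft_force: [0.1, -0.6, 0.4]
gripper_width: 64.0
gripper_force: 0.0
```

move_arm(
  moves=[
    [1,0.3,0,0,0,0,0.75],
    [1,0.3,0,0,0,0,0.75],
    [1,0.3,0,0,0,0,0.75],
    [1,0.3,0,0,0,0,0.75],
    [1,0.3,0,0,0,0,0.75],
  ],
)

```text
t: 1.85
tcp_pos: [377.4, -92.6, 231.4]
tool_rot: [[-0.161, 0.987, 0.0], [0.987, 0.161, -0.0], [-0.0, 0.0, -1.0]]
ft_force: [0.0, -0.6, 0.8]
gripper_width: 64.1
gripper_force: 0.0
```

move_arm(
  moves=[
    [1,0.3,0,0,0,0,0.75],
    [1,0.3,0,0,0,0,0.75],
    [1,0.3,0,0,0,0,0.75],
    [1,0.3,0,0,0,0,0.75],
    [1,0.3,0,0,0,0,0.75],
  ],
)

```text
t: 2.48
tcp_pos: [404.8, 113.6, 231.1]
tool_rot: [[-0.161, 0.987, -0.0], [0.987, 0.161, -0.0], [-0.0, -0.0, -1.0]]
ft_force: [0.6, -1.3, -0.2]
gripper_width: 64.1
gripper_force: 0.0
```

```bash
python3 -c "
from h import *
go((513,301,100),(513,301,2))"
```

```text
(513, 301, 100) [0.837 0.685 0.655]
(513, 301, 2) [0.838 0.685 1.145]
turn [-0.0001  0.0001 -0.0001] t 2.475
```

move_arm(
  moves=[
    [0.838,0.685,0.3,0,0,0,0.75],
    [0.838,0.685,0.6,0,0,0,0.75],
    [0.838,0.685,0.955,0,0,0,0.75],
    [0.838,0.685,0.955,0,0,0,0.75],
    [0.838,0.685,0.955,0,0,0,0.75],
    [0.838,0.685,0.955,0,0,0,0.75],
  ],
)

```text
t: 3.22
tcp_pos: [511.9, 299.0, 36.6]
tool_rot: [[-0.159, 0.987, -0.005], [0.987, 0.159, -0.003], [-0.002, -0.005, -1.0]]
ft_force: [-0.0, -1.2, -0.2]
gripper_width: 64.1
gripper_force: 0.0
```

Run:
```python
from h import *
go((513,301,2))
T=robot.get_image("top")[:,:,::-1];S=robot.get_image("side")[:,:,::-1]
z=lambda im,x,y,w,h,k:cv2.resize(im[y:y+h,x:x+w],None,fx=k,fy=k,interpolation=cv2.INTER_CUBIC)
cv2.imwrite("pics/c2.png",np.hstack([z(S,240,290,130,130,3),z(T,100,180,130,130,3)]))
```

```text
(513, 301, 2) [0.009 0.008 0.173]
turn [-0.0026  0.0008 -0.0011] t 3.225
```

View pics/c2.png

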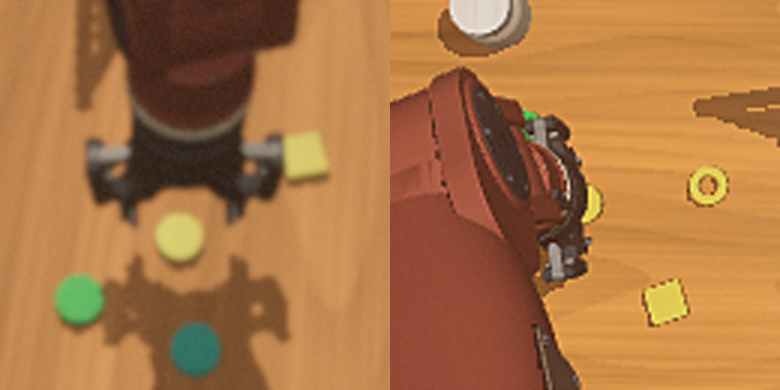

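Side crop: yellow disc (180,238) is centred between the fingertips (133 and 233); green and turquoise are clear.

move_arm(
  moves=[
    [0,0,0.09,0,0,0,0.75],
    [0,0,0.18,0,0,0,0.75],
    [0,0,0.18,0,0,0,0.75],
    [0,0,0.18,0,0,0,0.75],
  ],
)

```text
t: 3.82
tcp_pos: [513.7, 300.4, 6.1]
tool_rot: [[-0.16, 0.987, 0.002], [0.987, 0.16, 0.001], [0.0, 0.002, -1.0]]
ft_force: [-0.6, -0.0, -0.2]
gripper_width: 64.0
gripper_force: 0.0
```

move_arm(
  moves=[
    [0,0,0.02,0,0,0,0.75],
    [0,0,0.02,0,0,0,0.35],
    [0,0,0.02,0,0,0,0.35],
    [0,0,0.02,0,0,0,0.3],
    [0,0,0.02,0,0,0,0.3],
    [0,0,0.02,0,0,0,0.3],
    [0,0,0.02,0,0,0,0.3],
    [0,0,0.02,0,0,0,0.3],
  ],
  grip_force=30,
)

```text
t: 4.82
tcp_pos: [512.6, 300.9, 0.7]
tool_rot: [[-0.161, 0.987, 0.0], [0.987, 0.161, -0.0], [-0.0, 0.0, -1.0]]
ft_force: [-1.1, -1.7, 6.1]
gripper_width: 34.7
gripper_force: 29.6
```

The tips touch the bench (6 N); I'll regrip about 5 mm higher so that the pads clear the nest's rim.

move_arm(
  moves=[
    [0,0,0,0,0,0,0.55],
    [0,0,0,0,0,0,0.55],
    [0,0,0,0,0,0,0.55],
    [0,0,-0.027,0,0,0,0.55],
    [0,0,-0.027,0,0,0,0.55],
    [0,0,-0.027,0,0,0,0.3],
    [0,0,-0.027,0,0,0,0.3],
    [0,0,-0.027,0,0,0,0.3],
    [0,0,-0.027,0,0,0,0.3],
    [0,0,-0.027,0,0,0,0.3],
  ],
  grip_force=35,
)

```text
t: 6.08
tcp_pos: [512.7, 300.9, 6.2]
tool_rot: [[-0.161, 0.987, 0.0], [0.987, 0.161, 0.0], [0.0, 0.0, -1.0]]
ft_force: [-1.6, 0.3, 6.0]
gripper_width: 33.3
gripper_force: 34.2
```

move_arm(
  moves=[
    [0,0,-0.2,0,0,0,0.3],
    [0,0,-0.4,0,0,0,0.3],
    [0,0,-0.4,0,0,0,0.3],
    [0,0,-0.4,0,0,0,0.3],
  ],
)

```text
t: 6.58
tcp_pos: [512.1, 300.6, 85.0]
tool_rot: [[-0.161, 0.987, -0.001], [0.987, 0.161, -0.0], [-0.0, -0.001, -1.0]]
ft_force: [-0.6, -0.3, -1.2]
gripper_width: 33.7
gripper_force: 35.2
```

Run:
```python
from h import *
S=robot.get_image("side")[:,:,::-1];T=robot.get_image("top")[:,:,::-1]
z=lambda im,x,y,w,h,k:cv2.resize(im[y:y+h,x:x+w],None,fx=k,fy=k,interpolation=cv2.INTER_CUBIC)
cv2.imwrite("pics/c3.png",np.hstack([z(S,240,260,130,130,4),]))
go((510,-2,100))
```

```text
(510, -2, 100) [-1.491 -0.252 -0.077]
turn [-0.0011  0.0003 -0.0003] t 6.675
```

View pics/c3.png

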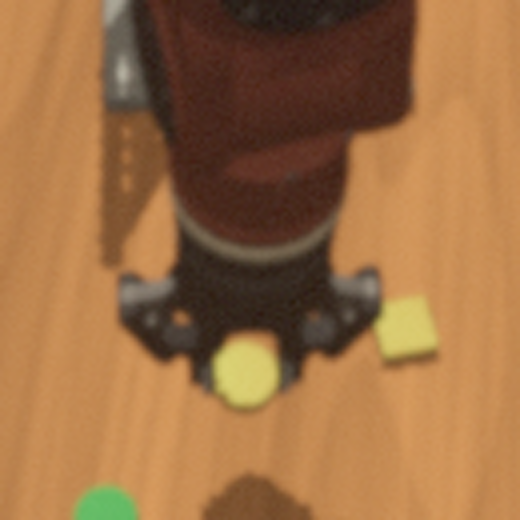

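Crop: the disc is held at (246,372), symmetric between the fingers. I'll compute its offset from the TCP.

Run:
```python
from h import *
S=robot.get_image("side")[:,:,::-1]
h=cv2.cvtColor(S,cv2.COLOR_BGR2HSV); m=cv2.inRange(h,(20,120,80),(36,255,255)); w=np.zeros_like(m); w[335:370,280:322]=m[335:370,280:322]
k=max(cv2.findContours(w,0,1)[0],key=cv2.contourArea); M=cv2.moments(cv2.convexHull(k)); c=(M['m10']/M['m00'],M['m01']/M['m00']); print(c,cv2.boundingRect(k),cv2.fitEllipse(k))
print(robot.state()["tcp_pos"],[plane("side",c,z).round(1) for z in(85,90,95)])
# expected ellipse of a flat 36 disc there
P=np.array([proj("side",[512+18*np.cos(a),301+18*np.sin(a),91]) for a in np.linspace(0,6.28,60)],np.float32);print(cv2.fitEllipse(P),cv2.boundingRect(P))
T=robot.get_image("top")[:,:,::-1]
h=cv2.cvtColor(T,cv2.COLOR_BGR2HSV); m=cv2.inRange(h,(20,120,80),(36,255,255)); N,l,st,ce=cv2.connectedComponentsWithStats(m)
print([(ce[i].round(1),st[i]) for i in range(1,N) if st[i,4]>15], proj("top",[512,301,91]))
```

```text
(300.88256746900066, 353.036469730124) (292, 345, 19, 17) ((301.0033874511719, 353.08648681640625), (15.987091064453125, 17.723953247070312), 111.0319595336914)
[511.62661342 300.4125497   84.33748131] [array([511.8, 298.6,  85. ]), array([511.6, 300.9,  90. ]), array([511.5, 303.1,  95. ])]
((300.7212219238281, 352.9691467285156), (16.05686378479004, 16.95574188232422), 99.5912857055664) (292, 344, 18, 18)
[(array([243.2, 104.9]), array([234,  97,  20,  17, 196], dtype=int32)), (array([205.7, 241.2]), array([200, 235,  13,  13, 100], dtype=int32)), (array([161.9, 247.1]), array([159, 241,   6,  12,  39], dtype=int32)), (array([191.5, 280.3]), array([185, 273,  14,  15, 147], dtype=int32))] [156.916754   246.68018295]
```

move_arm(
  moves=[
    [-0.3,-0.1,-0.15,0,0,0,0.3],
    [-0.6,-0.2,-0.15,0,0,0,0.3],
    [-0.9,-0.25,-0.15,0,0,0,0.3],
    [-0.9,-0.25,-0.15,0,0,0,0.3],
  ],
)

```text
t: 7.28
tcp_pos: [491.6, 111.7, 115.3]
tool_rot: [[-0.157, 0.988, -0.001], [0.988, 0.157, -0.001], [-0.001, -0.001, -1.0]]
ft_force: [0.3, 0.0, -1.8]
gripper_width: 33.6
gripper_force: 35.3
```

move_arm(
  moves=[
    [-0.25,0,0,0,0,0,0.3],
    [-0.45,0,0,0,0,0,0.3],
    [-0.59,0,0,0,0,0,0.3],
    [-0.59,0,0,0,0,0,0.3],
    [-0.59,0,0,0,0,0,0.3],
    [-0.59,0,0,0,0,0,0.3],
  ],
)

```text
t: 8.02
tcp_pos: [511.0, -0.2, 115.5]
tool_rot: [[-0.162, 0.987, -0.001], [0.987, 0.162, 0.0], [0.0, -0.0, -1.0]]
ft_force: [0.4, 0.6, -0.7]
gripper_width: 33.3
gripper_force: 35.3
```

Run:
```python
from h import *
go((510,-2,60),(510,-2,48))
S=robot.get_image("side")[:,:,::-1];h=cv2.cvtColor(S,cv2.COLOR_BGR2HSV); m=cv2.inRange(h,(20,120,80),(36,255,255)); w=np.zeros_like(m); w[210:270,285:345]=m[210:270,285:345]
k=max(cv2.findContours(w,0,1)[0],key=cv2.contourArea); M=cv2.moments(cv2.convexHull(k)); c=(M['m10']/M['m00'],M['m01']/M['m00']); p=robot.state()["tcp_pos"];print(c,cv2.boundingRect(k),p,plane("side",c,p[2]+6))
```

```text
(510, -2, 60) [-0.008 -0.006  0.277]
(510, -2, 48) [-0.008 -0.006  0.337]
turn [-0.0002 -0.0002  0.0004] t 8.025
(315.93243243243245, 234.86486486486487) (309, 230, 15, 11) [ 5.11035440e+02 -3.40985108e-01  1.15594999e+02] [509.95819206   3.62322967 121.59499905]
```

move_arm(
  moves=[
    [-0.001,-0.007,0.15,0,0,0,0.3],
    [-0.001,-0.007,0.27,0,0,0,0.3],
    [-0.001,-0.007,0.3,0,0,0,0.3],
    [-0.001,-0.007,0.315,0,0,0,0.3],
    [-0.001,-0.007,0.325,0,0,0,0.3],
    [-0.001,-0.007,0.325,0,0,0,0.3],
  ],
)

```text
t: 8.82
tcp_pos: [510.3, -1.8, 51.2]
tool_rot: [[-0.161, 0.987, 0.001], [0.987, 0.161, -0.0], [-0.0, 0.001, -1.0]]
ft_force: [0.2, -0.4, -0.8]
gripper_width: 33.7
gripper_force: 35.3
```

Run:
```python
from h import *
go((509.6,-.2,46))
S=robot.get_image("side")[:,:,::-1]
z=lambda im,x,y,w,h,k:cv2.resize(im[y:y+h,x:x+w],None,fx=k,fy=k,interpolation=cv2.INTER_CUBIC)
cv2.imwrite("pics/c4.png",z(S,270,200,90,80,6))
```

```text
(509.6, -0.2, 46) [ 0.008 -0.002  0.026]
turn [ 0.0004  0.0001 -0.0002] t 8.825
```

View pics/c4.png

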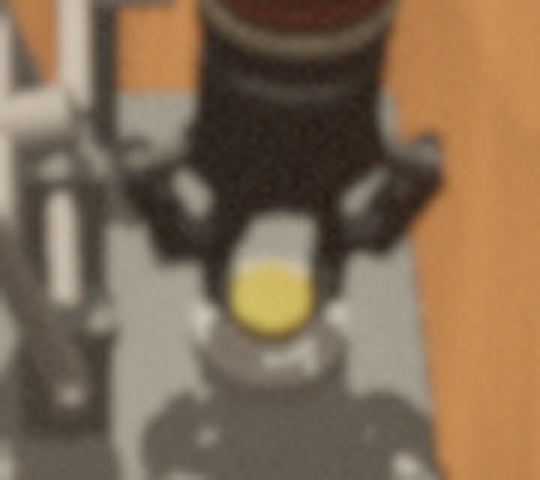

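The disc (271,298) is centred left-right over the nest rim (197–347). Lowering.

move_arm(
  moves=[
    [0.004,-0.002,0.01,0,0,0,0.3],
    [0.004,-0.002,0.018,0,0,0,0.3],
    [0.004,-0.002,0.018,0,0,0,0.3],
    [0.004,-0.002,0.018,0,0,0,0.3],
  ],
)

```text
t: 9.38
tcp_pos: [509.4, -1.0, 47.1]
tool_rot: [[-0.161, 0.987, 0.0], [0.987, 0.161, -0.0], [-0.0, 0.0, -1.0]]
ft_force: [-0.4, 0.1, -1.5]
gripper_width: 33.5
gripper_force: 35.3
```

move_arm(
  moves=[
    [0,0,0.006,0,0,0,0.3],
    [0,0,0.006,0,0,0,0.3],
    [0,0,0.006,0,0,0,0.3],
  ],
)

```text
t: 9.75
tcp_pos: [509.5, -1.1, 46.2]
tool_rot: [[-0.161, 0.987, 0.0], [0.987, 0.161, -0.0], [-0.0, 0.0, -1.0]]
ft_force: [-2.1, 0.6, 4.2]
gripper_width: 33.7
gripper_force: 35.9
```

Contact at 46.2, exactly where a seated disc should be. Release and lift.

move_arm(
  moves=[
    [0,0,0,0,0,0,0.4],
    [0,0,0,0,0,0,0.55],
    [0,0,0,0,0,0,0.6],
    [0,0,0,0,0,0,0.6],
    [0,0,-0.2,0,0,0,0.6],
    [0,0,-0.5,0,0,0,0.6],
    [0,0,-0.8,0,0,0,0.6],
    [-0.1,-0.4,-1,0,0,0,0.3],
    [-0.1,-0.8,-1,0,0,0,0],
    [-0.1,-0.8,-1,0,0,0,0],
    [-0.1,-0.8,-1,0,0,0,0],
  ],
)

```text
t: 11.12
tcp_pos: [352.6, -46.7, 246.4]
tool_rot: [[-0.159, 0.987, 0.001], [0.987, 0.159, -0.0], [-0.001, 0.001, -1.0]]
ft_force: [1.1, 0.6, 0.3]
gripper_width: 0.1
gripper_force: 0.0
```

Run:
```python
from h import *
go((577,-114,192))
np.set_printoptions(suppress=True,precision=2)
for n,(x,y,w,h) in(("side",(285,215,60,60)),("top",(245,225,55,50))):
    I=robot.get_image(n)[:,:,::-1].copy(); cv2.imwrite(f"pics/{n}5.png",I)
    H=cv2.cvtColor(I,cv2.COLOR_BGR2HSV); m=cv2.inRange(H,(20,120,80),(36,255,255))[y:y+h,x:x+w]
    k=max(cv2.findContours(m,0,1)[0],key=cv2.contourArea,default=None)
    if k is not None:
        M=cv2.moments(cv2.convexHull(k)); c=np.array([M['m10'],M['m01']])/M['m00']+[x,y]; print(n,c,cv2.boundingRect(k),plane(n,c,52))
z=lambda im,x,y,w,h,k:cv2.resize(im[y:y+h,x:x+w],None,fx=k,fy=k,interpolation=cv2.INTER_CUBIC)
cv2.imwrite("pics/c5.png",np.hstack([z(cv2.imread("pics/side5.png"),250,160,100,130,4),z(cv2.imread("pics/top5.png"),235,160,100,130,4)]))
```

```text
(577, -114, 192) [-0.511  1.054  0.273]
turn [ 0.0003  0.0003 -0.001 ] t 11.125
side [314.97 251.52] (25, 32, 11, 10) [508.74   3.68  52.  ]
top [274.13 249.81] (23, 19, 13, 13) [508.9   -0.62  52.  ]
```

View pics/c5.png

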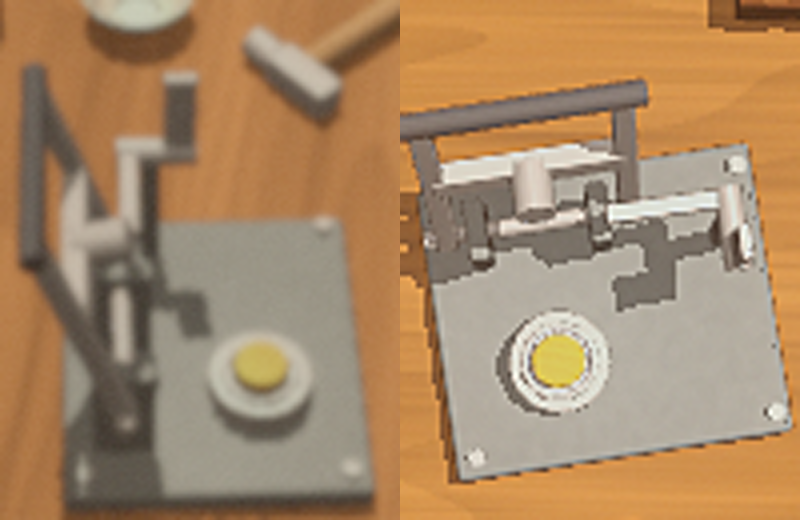

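The blank sits flat in the nest (top crop (557,362), 1 mm from the nest's centre). Next is the catch, pushed outward from inside with the shut fingers.

move_arm(
  moves=[
    [-0.33,0.3,0,0,0,0,0],
    [-0.33,0.6,0,0,0,0,0],
    [-0.33,0.9,0,0,0,0,0],
    [-0.33,1,0.1,0,0,0,0],
    [-0.33,1,0.3,0,0,0,0],
    [-0.33,1,0.4,0,0,0,0],
    [-0.33,1,0.4,0,0,0,0],
    [-0.33,1,0.4,0,0,0,0],
  ],
)

```text
t: 12.22
tcp_pos: [563.6, -79.4, 166.4]
tool_rot: [[-0.162, 0.987, 0.001], [0.987, 0.162, -0.0], [-0.0, 0.001, -1.0]]
ft_force: [-0.4, 0.0, -0.3]
gripper_width: -0.0
gripper_force: 0.0
```

```bash
cat >> h.py <<'E'
def press():
    s=robot.state(); y=np.radians(9.3); Q=np.array([[np.cos(y),-np.sin(y),0],[np.sin(y),np.cos(y),0],[0,0,1]])
    print("press",(Q.T@(np.array(s["tcp_pos"])-[539.5,3,0])).round(1),"F",(Q.T@np.array(s["ft_force"])).round(1),s["t"],"q",np.array(s["qpos"]).round(2))
E
python3 -c "
from h import *
press()"
```

```text
press [ 10.5 -85.2 166.4] F [-0.4  0.1 -0.3] 12.225 q [-0.27  0.42 -0.15  1.01  0.    1.14]
```

move_arm(
  moves=[
    [-0.06,0.02,0,0,0,0,0],
    [-0.11,0.02,0,0,0,0,0],
    [-0.145,0.02,0,0,0,0,0],
    [-0.18,0.02,0,0,0,0,0],
    [-0.21,0.02,0.01,0,0,0,0],
    [-0.24,0.02,0.027,0,0,0,0],
    [-0.27,0.02,0.047,0,0,0,0],
    [-0.293,0.02,0.067,0,0,0,0],
    [-0.313,0.02,0.095,0,0,0,0],
    [-0.33,0.02,0.122,0,0,0,0],
    [-0.33,0.02,0.122,0,0,0,0],
  ],
)

```text
t: 13.6
tcp_pos: [577.2, -144.1, 141.0]
tool_rot: [[-0.161, 0.987, -0.0], [0.987, 0.161, 0.0], [0.0, -0.0, -1.0]]
ft_force: [0.0, -0.0, 0.5]
gripper_width: -0.2
gripper_force: 0.0
```

move_arm(
  moves=[
    [-0.01,0,0.02,0,0,0,0],
    [-0.015,0,0.035,0,0,0,0],
    [-0.015,0,0.035,0,0,0,0],
  ],
)

```text
t: 13.98
tcp_pos: [577.8, -145.0, 138.7]
tool_rot: [[-0.163, 0.987, 0.003], [0.987, 0.163, 0.002], [0.002, 0.003, -1.0]]
ft_force: [-13.8, 13.5, 44.6]
gripper_width: -0.0
gripper_force: 23.3
```

```bash
python3 -c "
from h import *
press()"
```

```text
press [  13.9 -152.3  138.7] F [-11.4  15.5  44.6] 13.975 q [-0.37  0.49 -0.11  0.97  0.    1.04]
```

It is on its stop (47 N along the tab's normal). Lift off and check.

move_arm(
  moves=[
    [0.02,-0.02,-0.15,0,0,0,0],
    [0.1,-0.3,-0.45,0,0,0,0.3],
    [0.2,-0.6,-0.65,0,0,0,0.6],
    [0.3,-0.8,-0.85,0,0,0,0.6],
    [0.3,-0.8,-0.85,0,0,0,0.6],
    [0.3,-0.8,-0.85,0,0,0,0.6],
  ],
)

```text
t: 14.72
tcp_pos: [409.7, -113.3, 305.9]
tool_rot: [[-0.161, 0.987, 0.002], [0.987, 0.161, -0.001], [-0.001, 0.002, -1.0]]
ft_force: [0.7, 0.5, -0.6]
gripper_width: 51.1
gripper_force: 0.0
```

Run:
```python
from h import *
press()
for n in("side","top"): cv2.imwrite(f"pics/{n}6.png",robot.get_image(n)[:,:,::-1])
z=lambda im,x,y,w,h,k:cv2.resize(im[y:y+h,x:x+w],None,fx=k,fy=k,interpolation=cv2.INTER_CUBIC)
cv2.imwrite("pics/c6.png",np.hstack([z(cv2.imread("pics/side6.png"),250,150,100,130,4),z(cv2.imread("pics/top6.png"),245,160,100,130,4)]))
y=np.radians(9.3); Q=np.array([[np.cos(y),-np.sin(y),0],[np.sin(y),np.cos(y),0],[0,0,1]])
for a in(1.1,1.3):
    tip=np.array([539.5,3,0])+Q@[20,-122-70*np.sin(a-.1),122+70*np.cos(a-.1)]; print(a,(proj("side",tip)-[250,150])*4,(proj("top",tip)-[245,160])*4+[400,0])
```

```text
press [-146.9  -93.8  305.9] F [ 0.8  0.4 -0.6] 14.725 q [-0.44  0.06 -0.24  1.27  0.    0.97]
1.1 [175.16170823  85.31085943] [793.94733756 228.58043705]
1.3 [174.48756727  91.94428177] [801.66014963 228.88064523]
```

View pics/c6.png

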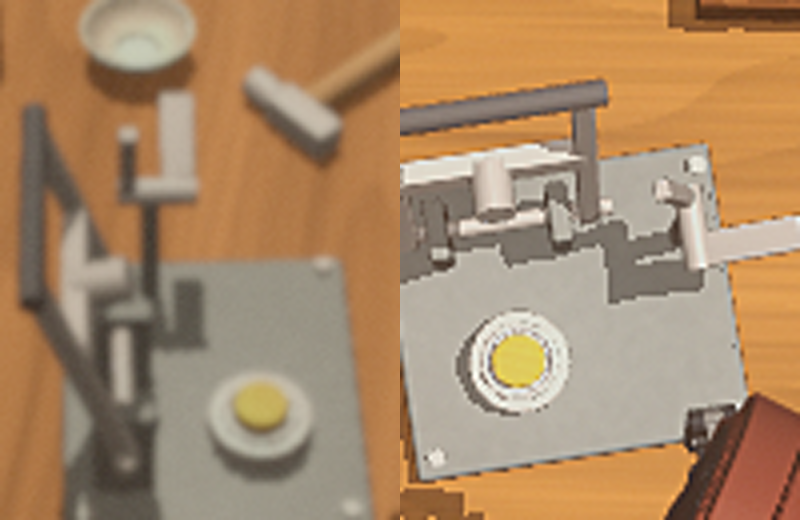

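Catch fully over (tab tip at its 1.3 position, side crop (177,92); dog swung up clear) and the blank is still in the nest. Now to above the bar.

move_arm(
  moves=[
    [0.25,0.25,0,0,0,0,0.6],
    [0.47,0.5,0,0,0,0,0.6],
    [0.47,0.75,0,0,0,0,0.6],
    [0.47,0.95,0,0,0,0,0.6],
    [0.47,0.95,0,0,0,0,0.6],
  ],
)

```text
t: 15.45
tcp_pos: [584.6, 10.8, 300.9]
tool_rot: [[-0.163, 0.987, -0.004], [0.987, 0.163, 0.001], [0.001, -0.004, -1.0]]
ft_force: [-0.8, -1.2, 0.3]
gripper_width: 51.0
gripper_force: 0.0
```

move_arm(
  moves=[
    [0,0.2,0,0,0,0,0.6],
    [0,0.335,0.03,0,0,0,0.6],
    [0,0.335,0.07,0,0,0,0.6],
    [0,0.335,0.1,0,0,0,0.6],
    [0,0.335,0.1,0,0,0,0.6],
    [0,0.335,0.1,0,0,0,0.6],
  ],
)

```text
t: 16.2
tcp_pos: [648.3, 20.6, 285.2]
tool_rot: [[-0.161, 0.987, 0.001], [0.987, 0.161, -0.0], [-0.0, 0.001, -1.0]]
ft_force: [0.5, -0.7, 0.3]
gripper_width: 51.5
gripper_force: 0.0
```

Run:
```python
from h import *
press()
S=robot.get_image("side")[:,:,::-1]
z=lambda im,x,y,w,h,k:cv2.resize(im[y:y+h,x:x+w],None,fx=k,fy=k,interpolation=cv2.INTER_CUBIC)
cv2.imwrite("pics/c7.png",z(S,220,120,120,130,4))
```

```text
press [110.2  -0.3 285.2] F [ 0.3 -0.7  0.3] 16.2 q [-0.08  0.52  0.34  1.39 -0.    1.33]
```

View pics/c7.png

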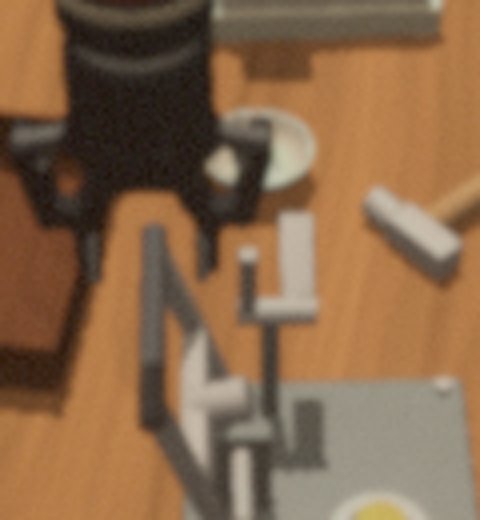

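The bar (155,320) lies between the fingertips (90 and 207). Descend and pinch lightly.

move_arm(
  moves=[
    [0,0,0.1,0,0,0,0.6],
    [0,0,0.2,0,0,0,0.6],
    [0,0,0.285,0,0,0,0.6],
    [0,0,0.285,0,0,0,0.6],
    [0,0,0.285,0,0,0,0.2],
    [0,0,0.285,0,0,0,0.1],
    [0,0,0.285,0,0,0,0.1],
    [0,0,0.285,0,0,0,0.1],
    [0,0,0.285,0,0,0,0.1],
    [0,0,0.285,0,0,0,0.1],
  ],
  grip_force=30,
)

```text
t: 17.5
tcp_pos: [648.7, 20.6, 228.6]
tool_rot: [[-0.161, 0.987, 0.001], [0.987, 0.161, -0.0], [-0.0, 0.001, -1.0]]
ft_force: [-3.0, -0.5, 6.9]
gripper_width: 15.0
gripper_force: 29.3
```

Run:
```python
from h import *
press()
for th in np.linspace(0,1.87,12): # bar position change -> (tool y, tool z) shift units
    f=th-.3; print(round(th,2),round((-170*np.sin(f)-170*np.sin(.3))/200,3),round(-(170*np.cos(f)-170*np.cos(.3))/200,3))
```

```text
press [110.6  -0.3 228.6] F [-3.1 -0.   6.9] 17.5 q [-0.08  0.53  0.21  1.25 -0.    1.33]
0.0 0.0 -0.0
0.17 -0.141 -0.031
0.34 -0.285 -0.037
0.51 -0.428 -0.019
0.68 -0.566 0.023
0.85 -0.695 0.087
1.02 -0.812 0.173
1.19 -0.912 0.277
1.36 -0.993 0.396
1.53 -1.052 0.528
1.7 -1.089 0.668
1.87 -1.101 0.811
```

move_arm(
  moves=[
    [0,-0.07,-0.018,0,0,0,0.1],
    [0,-0.141,-0.031,0,0,0,0.1],
    [0,-0.213,-0.036,0,0,0,0.1],
    [0,-0.285,-0.037,0,0,0,0.1],
    [0,-0.357,-0.03,0,0,0,0.1],
    [0,-0.428,-0.019,0,0,0,0.1],
    [0,-0.498,0,0,0,0,0.1],
    [0,-0.566,0.023,0,0,0,0.1],
    [0,-0.632,0.053,0,0,0,0.1],
    [0,-0.695,0.087,0,0,0,0.1],
    [0,-0.695,0.087,0,0,0,0.1],
    [0,-0.695,0.087,0,0,0,0.1],
  ],
)

```text
t: 19.0
tcp_pos: [512.3, -2.0, 211.1]
tool_rot: [[-0.161, 0.987, 0.002], [0.987, 0.161, -0.001], [-0.001, 0.001, -1.0]]
ft_force: [-0.1, -2.5, 7.5]
gripper_width: 14.9
gripper_force: 31.8
```

```bash
python3 -c "
from h import *
press(); print(robot.state()['gripper_width'])"
```

```text
press [-27.6  -0.6 211.1] F [-0.5 -2.4  7.5] 19.0 q [-0.15  0.28 -0.23  1.07 -0.    1.26]
14.92515566578003
```

move_arm(
  moves=[
    [0,-0.06,0.042,0,0,0,0.1],
    [0,-0.117,0.086,0,0,0,0.1],
    [0,-0.169,0.137,0,0,0,0.1],
    [0,-0.217,0.19,0,0,0,0.1],
    [0,-0.26,0.249,0,0,0,0.1],
    [0,-0.298,0.309,0,0,0,0.1],
    [0,-0.33,0.374,0,0,0,0.1],
    [0,-0.357,0.441,0,0,0,0.1],
    [0,-0.377,0.511,0,0,0,0.1],
    [0,-0.394,0.581,0,0,0,0.1],
    [0,-0.4,0.64,0,0,0,0.1],
    [0,-0.4,0.64,0,0,0,0.1],
  ],
)

```text
t: 20.5
tcp_pos: [432.1, -15.2, 81.5]
tool_rot: [[-0.161, 0.987, -0.001], [0.987, 0.161, -0.001], [-0.001, -0.002, -1.0]]
ft_force: [-1.9, -6.0, 4.2]
gripper_width: 14.8
gripper_force: 36.2
```

```bash
python3 -c "
from h import *
press(); print(robot.state()['gripper_width'])"
```

```text
press [-108.9   -0.6   81.5] F [-2.9 -5.6  4.2] 20.5 q [-0.2   0.28 -0.62  0.68 -0.    1.21]
14.784956309572031
```

move_arm(
  moves=[
    [0,-0.003,0.03,0,0,0,0.1],
    [0,-0.005,0.055,0,0,0,0.1],
    [0,-0.006,0.07,0,0,0,0.1],
    [0,-0.006,0.07,0,0,0,0.1],
    [0,-0.006,0.07,0,0,0,0.1],
  ],
)

```text
t: 21.12
tcp_pos: [431.0, -15.4, 67.9]
tool_rot: [[-0.161, 0.987, -0.001], [0.987, 0.161, -0.002], [-0.001, -0.002, -1.0]]
ft_force: [-1.9, -5.3, 4.0]
gripper_width: 15.1
gripper_force: 36.6
```

move_arm(
  moves=[
    [0,0,0.006,0,0,0,0.1],
    [0,0,0.01,0,0,0,0.1],
    [0,0,0.01,0,0,0,0.1],
    [0,0,0.01,0,0,0,0.1],
  ],
)

```text
t: 21.62
tcp_pos: [430.8, -15.4, 65.9]
tool_rot: [[-0.161, 0.987, -0.002], [0.987, 0.161, -0.002], [-0.001, -0.002, -1.0]]
ft_force: [-2.2, -6.6, 5.3]
gripper_width: 14.8
gripper_force: 36.7
```

move_arm(
  moves=[
    [0,0,0.006,0,0,0,0.1],
    [0,0,0.006,0,0,0,0.1],
    [0,0,0.006,0,0,0,0.1],
  ],
)

```text
t: 22.0
tcp_pos: [430.8, -15.4, 64.7]
tool_rot: [[-0.161, 0.987, -0.002], [0.987, 0.161, -0.002], [-0.001, -0.002, -1.0]]
ft_force: [-3.3, -6.2, 5.4]
gripper_width: 14.7
gripper_force: 36.7
```

move_arm(
  moves=[
    [0,0,0.006,0,0,0,0.1],
    [0,0,0.012,0,0,0,0.1],
    [0,0,0.012,0,0,0,0.1],
  ],
)

```text
t: 22.38
tcp_pos: [430.7, -15.5, 62.2]
tool_rot: [[-0.161, 0.987, -0.002], [0.987, 0.161, -0.002], [-0.001, -0.002, -1.0]]
ft_force: [-3.4, -5.6, 4.6]
gripper_width: 14.7
gripper_force: 36.8
```

move_arm(
  moves=[
    [0,0,0.008,0,0,0,0.1],
    [0,0,0.015,0,0,0,0.1],
    [0,0,0.015,0,0,0,0.1],
  ],
)

```text
t: 22.75
tcp_pos: [430.6, -15.5, 59.2]
tool_rot: [[-0.161, 0.987, -0.002], [0.987, 0.161, -0.002], [-0.001, -0.002, -1.0]]
ft_force: [-2.4, -6.1, 4.0]
gripper_width: 14.7
gripper_force: 36.9
```

Run:
```python
from h import *
press()
for n in("side","top"): cv2.imwrite(f"pics/{n}8.png",robot.get_image(n)[:,:,::-1])
z=lambda im,x,y,w,h,k:cv2.resize(im[y:y+h,x:x+w],None,fx=k,fy=k,interpolation=cv2.INTER_CUBIC)
cv2.imwrite("pics/c8.png",np.hstack([z(cv2.imread("pics/side8.png"),265,170,115,150,4)[:600,:460],z(cv2.imread("pics/top8.png"),225,200,85,150,4)]))
```

```text
press [-110.4   -0.6   59.2] F [-3.4 -5.6  4. ] 22.75 q [-0.2   0.31 -0.65  0.61 -0.    1.21]
```

View pics/c8.png

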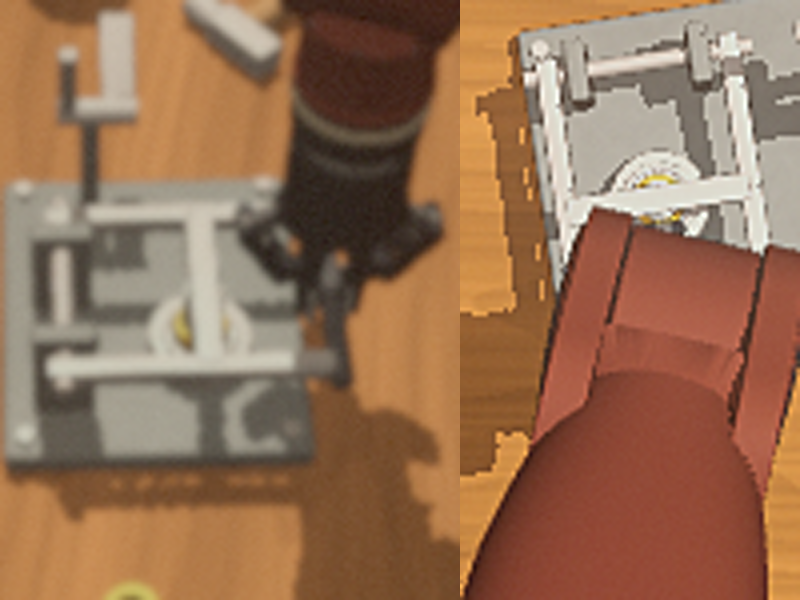

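The lever is down with its cross-piece over the blank. The bar's left end is at side crop (341,377); I'll work out its height.

Run:
```python
from h import *
y=np.radians(9.3); Q=np.array([[np.cos(y),-np.sin(y),0],[np.sin(y),np.cos(y),0],[0,0,1]]);O=np.array([539.5,3,0])
for nm,c,Y in(("bar end",(341,376),75),("bar end initial",None,75),("arm piv",(62,367),67)):
    p=(265+(c[0]+.5)/4-.5,170+(c[1]+.5)/4-.5) if c else (245+(46.5)/3.6-.5,170+200.5/3.6-.5)
    o,d=ray("side",p); o=Q.T@(o-O); d=Q.T@d; print(nm,(o+d*(Y-o[1])/d[1]).round(1))
for a in(1.7,1.8,1.87,1.95,2.0):
    f=a-.3; P=O+Q@[60-170*np.sin(f),75,85+170*np.cos(f)]; print(a,85+170*np.cos(f),((proj("side",P)-[265,170]+.5)*4-.5).round(1))
```

```text
bar end [-108.7   75.    95. ]
bar end initial [109.9  75.  248.4]
arm piv [60.9 67.  98.5]
1.7 113.89441429304098 [342.4 358. ]
1.8 97.02532428350949 [342.8 374. ]
1.87 85.13537554082465 [341.4 385.1]
1.95 71.54944890285525 [338.2 397.7]
2.0 63.09643596976081 [335.3 405.4]
```

The bar stands about 95 mm high, so it has crept up in the pads and the foot isn't down yet. Grip harder and carry on down, watching the force.

move_arm(
  moves=[
    [0,0,0,0,0,0,0],
    [0,0,0,0,0,0,0],
    [0,0,0.01,0,0,0,0],
    [0,0,0.02,0,0,0,0],
    [0,0,0.02,0,0,0,0],
    [0,0,0.02,0,0,0,0],
  ],
  grip_force=90,
)

```text
t: 23.6
tcp_pos: [430.7, -15.5, 57.2]
tool_rot: [[-0.161, 0.987, -0.001], [0.987, 0.161, -0.002], [-0.002, -0.001, -1.0]]
ft_force: [-13.9, -4.1, 43.5]
gripper_width: 13.7
gripper_force: 91.5
```

move_arm(
  moves=[
    [0,0,0.01,0,0,0,0],
    [0,0,0.02,0,0,0,0],
    [0,0,0.02,0,0,0,0],
  ],
)

```text
t: 23.98
tcp_pos: [430.7, -15.8, 53.8]
tool_rot: [[-0.161, 0.987, -0.001], [0.987, 0.161, -0.003], [-0.003, -0.001, -1.0]]
ft_force: [-17.5, -5.0, 57.0]
gripper_width: 13.9
gripper_force: 99.1
```

move_arm(
  moves=[
    [0,0,-0.012,0,0,0,0],
    [0,0,-0.012,0,0,0,0],
    [0,0,-0.012,0,0,0,0],
  ],
)

```text
t: 24.35
tcp_pos: [430.6, -15.7, 54.4]
tool_rot: [[-0.161, 0.987, -0.002], [0.987, 0.161, -0.002], [-0.002, -0.002, -1.0]]
ft_force: [-5.8, -6.3, 18.7]
gripper_width: 14.0
gripper_force: 95.3
```

Run:
```python
from h import *
press()
I=robot.get_image("side")[:,:,::-1]; cv2.imwrite("pics/side9.png",I)
A=cv2.imread("pics/side8.png")
g=lambda im:cv2.resize(im[170:320,265:380],None,fx=4,fy=4,interpolation=cv2.INTER_CUBIC)
# shift of the left arm/bar end between pictures, template from earlier picture
for nm,(x,y,w,h) in(("arm front half",(200,340,120,60)),("arm near pivot",(50,340,80,60)),("cross",(185,220,45,120)),("anvil rim",(145,290,35,60))):
    t=g(A)[y:y+h,x:x+w]; r=cv2.matchTemplate(g(I)[y-30:y+h+30,x-30:x+w+30],t,cv2.TM_CCOEFF_NORMED); _,v,_,l=cv2.minMaxLoc(r); print(nm,v,np.array(l)-30)
# left arm edge profile: bright rows at columns along arm
for im in(A,I):
    G=cv2.cvtColor(g(im),cv2.COLOR_BGR2GRAY).astype(float)
    print([round(float(np.average(np.arange(345,390),weights=np.clip(G[345:390,c]-150,0,None)+1e-6)),1) for c in range(90,300,30)])
y=np.radians(9.3); Q=np.array([[np.cos(y),-np.sin(y),0],[np.sin(y),np.cos(y),0],[0,0,1]]);O=np.array([539.5,3,0])
for a in(1.75,1.8,1.87,1.93):
    f=a-.3; u=np.array([-np.sin(f),0,np.cos(f)]); n=np.array([np.cos(f),0,np.sin(f)])
    P=[((proj("side",O+Q@(np.array([60,60,85])+r*u+7*n))-[265,170]+.5)*4-.5).round(1) for r in(20,140)]; print(a,P)
```

```text
press [-110.5   -0.9   54.4] F [-6.7 -5.3 18.7] 24.35 q [-0.2   0.32 -0.66  0.6  -0.    1.21]
arm front half 0.9903692603111267 [-1  1]
arm near pivot 0.9983701109886169 [0 0]
cross 0.9957899451255798 [0 1]
anvil rim 0.9982434511184692 [0 0]
[365.6, 361.4, 361.8, 359.8, 356.3, 357.1, 358.4]
[365.9, 362.0, 363.0, 360.2, 356.6, 357.5, 359.8]
1.75 [array([ 94.4, 360.9]), array([290.6, 343.5])]
1.8 [array([ 95.1, 361.8]), array([291.3, 350.1])]
1.87 [array([ 95.9, 363. ]), array([291.3, 359.3])]
1.93 [array([ 96.5, 364.2]), array([290.4, 367.2])]
```

The arm's slope now matches 1.86–1.87 rad, and the force rose sharply over 1 mm: the foot bears on the blank. Hold a second to see that it is steady.

move_arm(
  moves=[
    [0,0,0,0,0,0,0],
    [0,0,0,0,0,0,0],
    [0,0,0,0,0,0,0],
    [0,0,0,0,0,0,0],
    [0,0,0,0,0,0,0],
    [0,0,0,0,0,0,0],
    [0,0,0,0,0,0,0],
    [0,0,0,0,0,0,0],
  ],
)

```text
t: 25.4
tcp_pos: [430.6, -15.7, 54.4]
tool_rot: [[-0.161, 0.987, -0.002], [0.987, 0.161, -0.002], [-0.002, -0.002, -1.0]]
ft_force: [-6.3, -7.7, 17.7]
gripper_width: 14.1
gripper_force: 95.3
```

```bash
python3 -c "
from rig import robot
print(robot.sign_off())"
```

```text
the job is handed in; nothing more can be done
None
```

I handed the job in at about 25 s: the round blank is flat in the nest, the catch was flipped fully over before the press, and the arm holds the handle down steadily with about 18 N at the bar, by my estimate some 25 N on the blank.

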